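# Lock the grinding cup onto the spice grinder

## Task

Put the spice grinder back together: take the steel grinding cup, stand it upright in the top of the grinder's motor base with its two lugs in the two entry gaps of the steel ring, push it down against the spring and turn it clockwise (seen from above) a quarter turn until it is locked, then let it go. Leave the clear cap, the spice jar, the clip-top jar and the salt cellar where they stand.

Things in the scene. Friction and masses are not known exactly. Their poses are not given: they have to be found in the camera images.
- grinder_base: Motor base of the spice grinder, fixed to the counter: round, black, 112 mm in diameter at the foot, 100 mm at the top, 86 mm high, a round push-button on its -x side (not needed). Origin: centre of its underside; z up. In its top is a well 82 mm across, covered by a flat steel ring. The ring's two opposite entry gaps lie on the base's +x and -x axis.
- base_mouth (a point): Centre of the opening in the motor base, on its axis, 86 mm above the counter, level with the steel ring's top; axes as the base. The ring's opening is 65 mm across; each entry gap is 34 degrees (about 20 mm) wide and reaches out to 41 mm from the axis, with a steel dot on the rim outside it.
- coupling (a joint): Grey spring-loaded disc, 53 mm in diameter, in the opening. 0 = up (its top 78 mm above the base's underside), 0.019 = fully down (m). The cup's flat underside rests on it and pushes it down; the spring gives 5 N at 0, 12 N at 0.017. From 0.014 down the lugs are clear below the ring and the cup can turn, clockwise seen from above only. Locked cup: about 0.009.
- lock_mark (a point): Steel bar mark on the base's rim, 45 mm from the axis, 80 degrees clockwise (from above) of the +x entry gap; another lies opposite. Under it the ring is thinner and forms a pocket 32 degrees wide; the end stop is met about 85 degrees from the gap. When let go there, the cup is lifted 5 mm by the spring, its lugs enter the pockets and it is locked (underside 69 mm above the counter).
- cup_center (a point): Point on the grinding cup's axis, half-way up (45 mm above its underside); z is its axis, up. The cup stands upright on the counter, 90 mm high, about 0.24 kg: below a black collar 60 mm in diameter and 34 mm high, above it an open steel cup 52 mm in diameter and 56 mm high, wall 3 mm, a small blade inside. Grip it from outside round the steel part.
- grinding_cup: The same cup: origin at the centre of its flat underside. Two opposite black lugs stick out of the collar along its own +x and -x axis, to 38 mm from the axis; each is 12 mm wide and 6 mm high, from 4 to 10 mm above the underside; a small upright rib on the collar stands over each. The lugs are alike: half a turn makes no difference.
- clear_cap: The cup's smoky clear plastic cap, 61 mm in diameter, 70 mm high with its black knob, standing mouth down on the counter; leave it. Origin: centre of its underside.
- spice_jar: Glass spice jar with a dark cap, 41 mm in diameter, 105 mm high; leave it. Origin: centre of its underside.
- clip_jar: Clip-top glass jar, about 86 mm wide, 147 mm high; leave it. Origin: centre of its underside.
- salt_cellar: Round stone salt cellar with a wooden lid and brass knob, 92 mm in diameter, 76 mm high; leave it. Origin: centre of its underside.

How it is judged:
By the outcome, as a careful person would: the job done as asked, in the order asked, and still so for the second after the job is handed in, with the robot touching nothing.
It also fails if it takes over 45 s, if anything falls off the work surface, if the arm or the gripper's body presses on something with over 40 N, if the wrist force passes 120 N, or if a joint passes its speed limit or range.

## Robot

A 6-joint arm with a two-finger parallel gripper is mounted at the origin on a cart in front of the work surface, level with it; the furniture and walls round the work are solid. World frame = base frame: x ahead of the robot, y to its left, z up, the work surface at z = 0. Lengths are in m, angles in degrees, forces in N, time in s.
With the tool pointing down it reaches from about 0.375 to 0.975 m from the base axis. Payload 3.8 kg.
Tool frame: the origin (TCP) lies between the finger pads; the fingertips stand 17 mm ahead of it and the grasp point (between the pads) lies 2 mm behind it; z points along the fingers, x is the direction in which the jaws open and shut, and the axes are right-handed (so a half turn about z gives the same grasp; the last joint's range is limited). The gripper opens to 85 mm and grips with 20 to 120 N. Pads are 22 mm wide; open, the fingers measure 114 mm over their backs; the gripper's body (76 mm by 85 mm) begins 54 mm behind the grasp point. The pads swing forward as they close: fully open they stand 13 mm farther back than shut.
Start: joints at [67.443, 15.12, 91.902, -0, 72.978, -2.114], TCP at [0.236, 0.632, 0.248] pointing down, gripper open.
Joint ranges: [-150.88, 150.88], [-54.13, 125.18], [17.81, 147.31], [-75.09, 255.09], [0, 152.58], [-146.25, 146.25]. Speed limits (degrees/s): [147.25, 147.25, 180, 180, 180, 180].

## Interface

Orientations are given as [roll, pitch, yaw] about the fixed x, y, z axes, in that order (R = Rz(yaw) Ry(pitch) Rx(roll)).
In Python, from rig import arm gives the robot as it stands.
- The arm moves only by the shell command python3 -m crank 'ROWS' [FORCE]. ROWS is JSON, a list that holds one entry, the list of rows, each a list of 7 numbers: the turn, a rotation vector about the tool's x, y, z in degrees, then the shift along the tool's x, y, z in cm, then the opening, from -1 (shut) to 1 (fully open). A call has 1 to 10 rows; each row is the pose to reach, as a shift and turn from the pose commanded when the call began, along the tool's axes at that moment; what a row does not reach only later rows make up. A row lasts 1/10 s, in which the tool goes at most 50 mm and 8.59 degrees, less where a joint would pass 70% of its speed; a pose out of reach is approached as far as the arm can. A call with a gripper value outside its range is refused whole. The fingers move at their own pace and stop on an object; FORCE is the grip in N (left out, the last holds). Time passes only in rows, so rows that repeat a pose let the fingers close. It gives the time, the measured TCP pose, the force and the opening at its end, in the units of the state.
- arm.sense(): the state, without advancing time (a new reading comes with each control period).
- arm.read_camera(name): name is "side" or "top"; returns a dict with "image" (480x640x3 uint8, blue, green, red), "mtx" (3x3 intrinsics, pixels), "cam_to_world" (4x4, takes a point from camera to world coordinates). Camera axes: x right, y down, z forward; pixel columns grow to the right and rows downward; lengths in m; the calibration is good to about 2 mm. A picture is of the moment at which its call begins. There is no depth.
- arm.hand_in(): hands the job in, once; it reports no verdict.
Trained networks look in the newest picture that a camera, given by its name, has taken for a name from the list of things; names that differ only in an ending like _2 or _b are one class to them, and where a whole thing is asked for, a point or a joint stands for the part that bears it (a point fixed in the world has none). Each returns a list of dicts, best first, with "p" (0 to 1); they miss things now and then, are a little off and sometimes report something else, mostly with a low value. They report only what shows in the picture. A call takes as long as a camera call.
- arm.spot_in(camera, query): "box" ([centre column, centre row, width, height] in pixels, round what is visible of it).
The state is a dict: "t": time; "q": joint angles; "qvel": joint speeds; "joint_torque": joint torques, N m; "position": TCP position; "tool_rot": TCP orientation; "contact_force": force on the tool from outside, world axes, zero at the start; "torque": the same for the moment, N m; "finger_gap": opening from 0.0 (shut) to 1.0 (fully open).
Only numpy, scipy, OpenCV 4.12 (cv2) and the standard library are available. Lean on these libraries where they do the work, as an engineer would, in place of code of your own. Each camera call takes 0.05 s, during which the arm holds its last target.

## Working session

There is one attempt and no reset: what is moved stays moved. The work goes in short steps, Python scripts to look and compute and a shell command to move; the robot and the scene stay as the last step left them, time stands still between calls to the robot, and variables do not carry over. Pictures are saved under pics/ and viewed, and the job is handed in when it is done.

```bash
ls; mkdir -p pics
python3 - <<'E'
from rig import arm
import cv2
s=arm.sense();print(s)
for c in("top","side"):
    r=arm.read_camera(c);cv2.imwrite(f"pics/{c}0.png",r["image"]);print(c,r["mtx"].tolist(),r["cam_to_world"].tolist())
    for q in("grinding_cup","grinder_base","coupling","lock_mark","cup_center","base_mouth"):
        try:print(q,[(round(d["p"],2),[round(x) for x in d["box"]]) for d in arm.spot_in(c,q)[:3]])
        except Exception as e:print(q,e)
E
```

```text
pics
{'t': 0.0, 'q': array([ 6.74435549e+01,  1.51692329e+01,  9.19819447e+01, -7.85471938e-04,
        7.29747627e+01, -2.11290646e+00]), 'qvel': array([-0.01161328,  0.05590873,  0.01357959, -0.13305555, -0.05738256,
        0.06797763]), 'joint_torque': array([ 1.09953742e-04, -5.15103114e+01, -3.67314291e+01, -4.39612711e-05,
        1.26760011e-02, -1.26455834e-05]), 'position': array([0.23549585, 0.63185802, 0.24695457]), 'tool_rot': array([-1.79996107e+02,  1.25882337e-01,  6.95566964e+01]), 'contact_force': array([-0.22822367, -0.21717119,  0.66839804]), 'torque': array([ 0.05029838, -0.03417546,  0.02884989]), 'finger_gap': 0.9988337338566107}
top [[529.0656324689206, 0.0, 311.3902997990634], [0.0, 529.0656324689206, 239.89000051836433], [0.0, 0.0, 1.0]] [[-0.01661020891056446, -0.9883554121586307, 0.15125369488607865, 0.38122778927440304], [-0.9996076677909408, 0.01982695547827282, 0.01978389066940412, 0.04498723584028338], [-0.02255241569109079, -0.15086573863275304, -0.9882969783689971, 1.2603483623357599], [0.0, 0.0, 0.0, 1.0]]
grinding_cup [(0.57, [408, 286, 33, 32])]
g
[... 161 characters left out ...]
57, [408, 284, 25, 22])]
base_mouth [(0.93, [285, 253, 51, 51])]
side [[599.8410985996522, 0.0, 326.63779068099007], [0.0, 599.8410985996522, 235.11613766323137], [0.0, 0.0, 1.0]] [[0.9784324992976953, -0.1404284508821388, 0.1514915657748244, 0.36877846266150477], [-0.20576826708075047, -0.5981647733570705, 0.7745052124919942, -0.8776535277267489], [-0.018145649083186877, -0.7889732277444698, -0.61415957317445, 0.8249165436909901], [0.0, 0.0, 0.0, 1.0]]
grinding_cup []
grinder_base [(0.77, [313, 234, 55, 59]), (0.18, [403, 271, 20, 50])]
coupling [(0.73, [311, 217, 27, 13])]
lock_mark [(0.67, [311, 230, 54, 58])]
cup_center [(0.93, [304, 329, 38, 56])]
base_mouth [(0.62, [311, 233, 52, 63])]
```

View pics/top0.png

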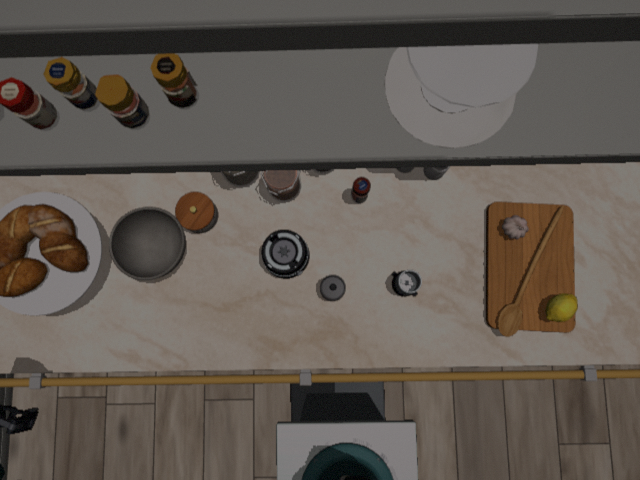

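View pics/side0.png

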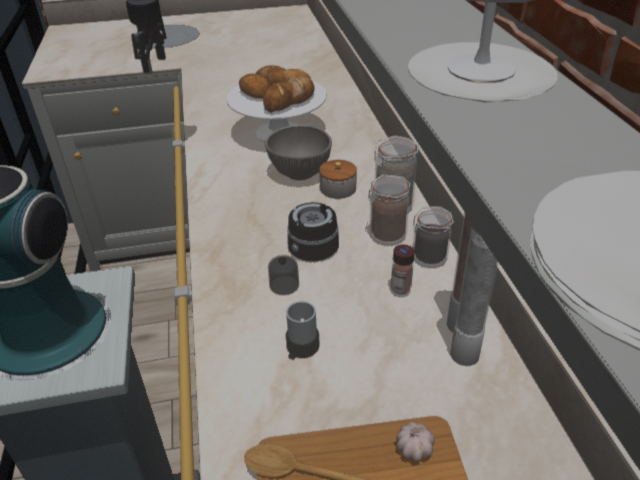

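```bash
python3 - <<'E'
import cv2
a=cv2.imread("pics/top0.png");b=cv2.imread("pics/side0.png")
def c(i,x,y,h,n): cv2.imwrite("pics/"+n,cv2.resize(i[y-h:y+h,x-h:x+h],(560,560),interpolation=cv2.INTER_CUBIC))
c(a,284,254,35,"c1.png");c(a,408,286,35,"c2.png");c(b,304,329,40,"c3.png");c(b,312,234,40,"c4.png")
E
python3 -c "
import cv2,numpy as np
for i in(1,3):
    a=[cv2.resize(cv2.imread(f'pics/c{k}.png'),(400,400)) for k in (i,i+1)]
    cv2.imwrite(f'pics/m{i}.png',np.hstack(a))"
```

```text
(no output)
```

View pics/m1.png

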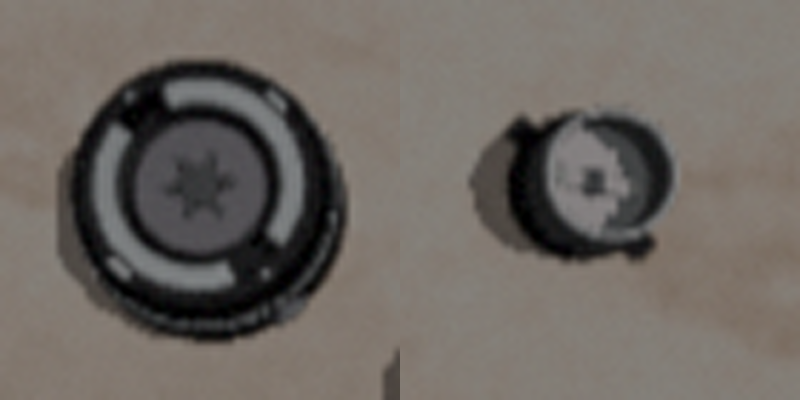

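View pics/m3.png

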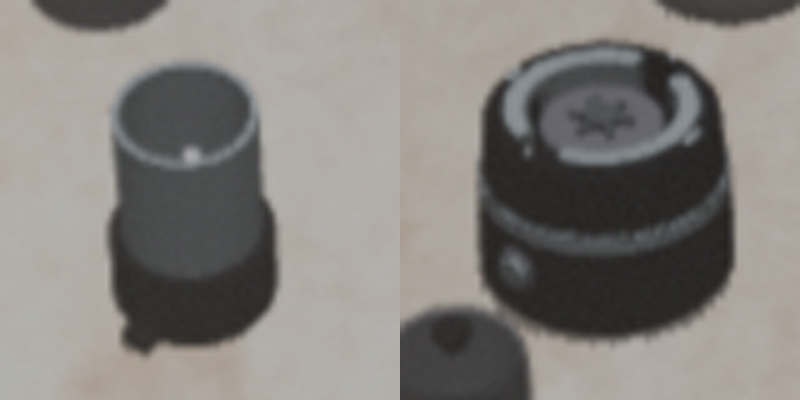

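The top view shows the base at about (284,253), with its gaps up-left and down-right and the button down-right. The cup is at (406,283), with lugs up-left and down-right. Next I turn the pixels into world poses and check them against model overlays.

```bash
cat > h.py <<'E'
import numpy as np,cv2
T=dict(K=np.array([[529.0656324689206,0,311.3902997990634],[0,529.0656324689206,239.89000051836433],[0,0,1]]),M=np.array([[-0.01661020891056446,-0.9883554121586307,0.15125369488607865,0.38122778927440304],[-0.9996076677909408,0.01982695547827282,0.01978389066940412,0.04498723584028338],[-0.02255241569109079,-0.15086573863275304,-0.9882969783689971,1.2603483623357599],[0,0,0,1]]))
S=dict(K=np.array([[599.8410985996522,0,326.63779068099007],[0,599.8410985996522,235.11613766323137],[0,0,1]]),M=np.array([[0.9784324992976953,-0.1404284508821388,0.1514915657748244,0.36877846266150477],[-0.20576826708075047,-0.5981647733570705,0.7745052124919942,-0.8776535277267489],[-0.018145649083186877,-0.7889732277444698,-0.61415957317445,0.8249165436909901],[0,0,0,1]]))
def hit(c,uv,z):
    d=c["M"][:3,:3]@np.linalg.solve(c["K"],[*uv,1]);o=c["M"][:3,3];return (o+d*(z-o[2])/d[2])[:2]
def proj(c,P):
    P=np.atleast_2d(P);W=np.linalg.inv(c["M"]);p=(W[:3,:3]@P.T+W[:3,3:])
    p=c["K"]@p;return (p[:2]/p[2]).T
def circ(x,y,r,z):
    a=np.linspace(0,2*np.pi,73);return np.c_[x+r*np.cos(a),y+r*np.sin(a),0*a+z]
def over(img,c,lines,cx,cy,h,sc=560):
    f=sc/(2*h);o=cv2.resize(img[cy-h:cy+h,cx-h:cx+h],(sc,sc),interpolation=cv2.INTER_CUBIC)
    o=cv2.convertScaleAbs(o,alpha=1.6)
    for L,col in lines:
        q=(proj(c,L)-[cx-h,cy-h]+.5)*f-.5
        cv2.polylines(o,[np.round(q*8).astype(np.int32)],False,col,1,cv2.LINE_AA,3)
    return o
def pol(x,y,r,deg,z):return [x+r*np.cos(np.radians(deg)),y+r*np.sin(np.radians(deg)),z]
E
python3 - <<'E'
from h import *
def t(ox,oy,s,p):return [(p[0]+.5)*s-.5+ox,(p[1]+.5)*s-.5+oy]
b=lambda p:t(249,219,.175,p); cu=lambda p:t(373,251,.175,p)
sc=lambda p:t(264,289,.2,p); sb=lambda p:t(272,194,.2,p)
c=hit(T,b((201,186)),.078);print("base ctr top",c)
print("base side", hit(S,sb((202,118)),.078))
for n,p in dict(dotUL=(130,97),dotLR=(265,271),mUR=(275,97),mLL=(120,270),btn=(290,305)).items():
    d=hit(T,b(p),.03 if n=='btn' else .086)-c;print(n,np.hypot(*d),np.degrees(np.arctan2(d[1],d[0])))
k=hit(T,cu((212,175)),.09);print("cup rim top",k, "side",hit(S,sc((185,115)),.09))
l1=hit(T,cu((119,129)),.008);l2=hit(T,cu((240,244)),.008);d=l2-l1;print("lugs",(l1+l2)/2,np.hypot(*d),np.degrees(np.arctan2(d[1],d[0])))
E
```

```text
base ctr top [0.53775904 0.13143125]
base side [0.53560109 0.13155448]
dotUL 0.044178792732021493 37.887633165860244
dotLR 0.04319726948318737 -144.13481319932754
mUR 0.04517121676196228 -41.73470184332177
mLL 0.04594527070717419 136.8882529487611
btn 0.05413606512261346 -143.1846911373196
cup rim top [ 0.46393707 -0.1465866 ] side [ 0.46256576 -0.14974097]
lugs [ 0.46531847 -0.14637279] 0.067827526490815 -135.34838390034622
```

```bash
cat > ov.py <<'E'
import sys
from h import *
bx,by,ba,kx,ky,ka=map(float,sys.argv[1:7]);n=sys.argv[7]
R,G,Y=(0,0,255),(0,255,0),(0,255,255)
A=cv2.imread("pics/top0.png");B=cv2.imread("pics/side0.png")
bl=[(circ(bx,by,.05,.086),R),(circ(bx,by,.056,0),R),(circ(bx,by,.0325,.086),G),(circ(bx,by,.0265,.078),Y)]
for e in(0,180):
    for s in(-17,17):bl.append((np.array([pol(bx,by,.0325,ba+e+s,.086),pol(bx,by,.041,ba+e+s,.086)]),G))
    bl.append((np.array([pol(bx,by,.043,ba+e-80,.086),pol(bx,by,.047,ba+e-80,.086)]),R))
kl=[(circ(kx,ky,.026,.09),R),(circ(kx,ky,.03,.0),G),(circ(kx,ky,.03,.034),Y)]
for e in(0,180):
    P=np.array([[.029,-.006],[.038,-.006],[.038,.006],[.029,.006]]);a=np.radians(ka+e)
    r=np.array([[np.cos(a),-np.sin(a)],[np.sin(a),np.cos(a)]]);q=P@r.T+[kx,ky]
    kl.append((np.c_[q,np.full(4,.010)],Y))
for nm,im,c,pc,pk in(("t",A,T,(284,254),(406,284)),("s",B,S,(312,232),(302,329))):
    cv2.imwrite(f"pics/{n}{nm}.png",np.hstack([over(im,c,bl,*pc,35,400),over(im,c,kl,*pk,35,400)]))
E
python3 ov.py .5370 .1315 37.3 .4640 -.1470 44.6 o1
```

```text
(no output)
```

View pics/o1t.png

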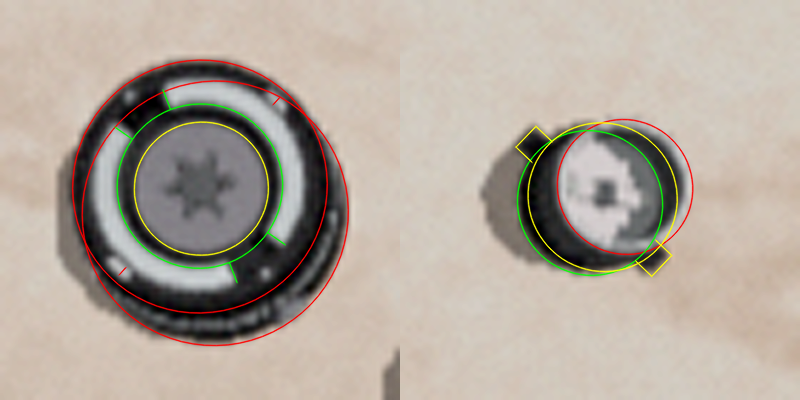

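View pics/o1s.png

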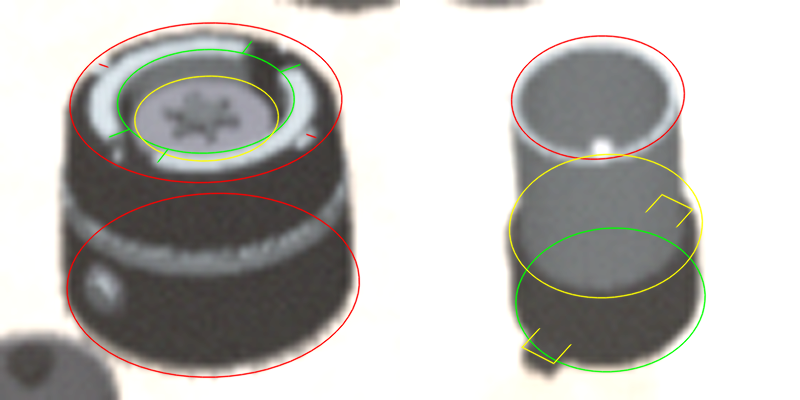

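```bash
python3 -m crank '[[[0,0,0,-64.9,48.5,0,1],[0,0,0,-64.9,48.5,0,1],[0,0,0,-64.9,48.5,0,1],[0,0,0,-64.9,48.5,0,1],[0,0,0,-64.9,48.5,0,1],[0,0,0,-64.9,48.5,0,1],[0,0,0,-64.9,48.5,0,1],[0,0,0,-64.9,48.5,0,1],[0,0,0,-64.9,48.5,0,1],[0,0,0,-64.9,48.5,0,1]]]' 50
python3 -c "
from rig import arm
print(arm.sense())"; python3 ov.py .5365 .1322 37.3 .4630 -.1455 44.6 o2
```

```text
t: 1.7
position: [0.3765, 0.1508, 0.2488]
tool_rot: [179.9, -0.1, 69.6]
contact_force: [1.5, -0.1, -0.0]
finger_gap: 0.998
{'t': 1.7, 'q': array([ 1.83167252e+01, -1.55412115e+01,  1.22403795e+02, -5.86273167e-03,
        7.30370036e+01, -5.12755829e+01]), 'qvel': array([-7.00809647e+01, -9.31070756e+00,  6.78394090e+00, -1.67119124e-02,
        1.77278928e+00, -6.92329246e+01]), 'joint_torque': array([  6.84480965, -21.97201073, -35.80465078,   0.10093821,
         0.39037113,   1.30545415]), 'position': array([0.37652054, 0.15083903, 0.24879919]), 'tool_rot': array([ 1.79918152e+02, -5.84384159e-02,  6.95940554e+01]), 'contact_force': array([ 1.49485542, -0.14657133, -0.00767617]), 'torque': array([ 0.01184055, -0.00798352,  0.05320245]), 'finger_gap': 0.9982769573027727}
```

View pics/o2t.png

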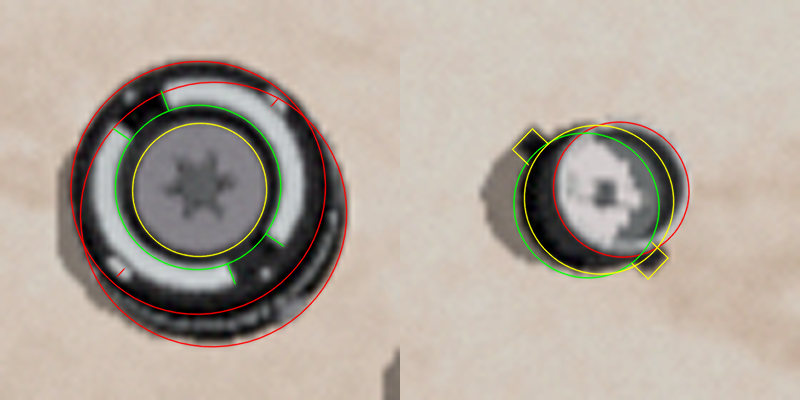

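View pics/o2s.png

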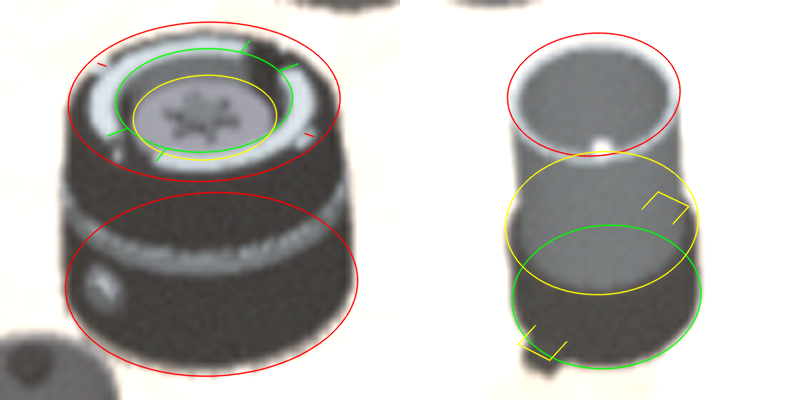

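```bash
python3 -m crank '[[[0,0,0,-24.8,18.5,0,1],[0,0,0,-24.8,18.5,0,1],[0,0,0,-24.8,18.5,0,1],[0,0,0,-24.8,18.5,0,1],[0,0,0,-24.8,18.5,0,1],[0,0,0,-24.8,18.5,0,1],[0,0,0,-24.8,18.5,0,1],[0,0,0,-24.8,18.5,0,1],[0,0,0,-24.8,18.5,0,1]]]'
python3 -c "
from rig import arm
s=arm.sense();print(s['position'],s['tool_rot'],s['q'])"
```

```text
t: 2.6
position: [0.4626, -0.1435, 0.248]
tool_rot: [-179.9, -0.0, 69.5]
contact_force: [-0.3, -0.1, -0.6]
finger_gap: 0.997
[ 0.46259637 -0.14347632  0.2480389 ] [-1.79934075e+02 -4.05872277e-02  6.95452233e+01] [-2.02063665e+01 -5.82336933e+00  1.14476545e+02  4.31219526e-02
  7.14125777e+01 -8.97653817e+01]
```

```bash
python3 -m crank '[[[0,0,0,-0.2,0.2,5,1],[0,0,0,-0.2,0.2,9,1],[0,0,0,-0.2,0.2,12,1],[0,0,0,-0.2,0.2,15,1],[0,0,0,-0.2,0.2,17,1],[0,0,0,-0.2,0.2,18.4,1],[0,0,0,-0.2,0.2,18.4,1],[0,0,0,-0.2,0.2,18.4,1]]]'
python3 - <<'E'
from rig import arm
import cv2,numpy as np
s=arm.sense();print(s['position'],s['contact_force'])
b=arm.read_camera("side")["image"];a=arm.read_camera("top")["image"]
cv2.imwrite("pics/g1.png",np.hstack([cv2.resize(b[260:380,240:360],(400,400)),cv2.resize(a[225:345,350:470],(400,400))]))
E
```

```text
t: 3.4
position: [0.4647, -0.1462, 0.0649]
tool_rot: [180.0, -0.0, 69.6]
contact_force: [0.3, 0.4, -0.1]
finger_gap: 1.001
[ 0.46468858 -0.14621662  0.06494916] [ 0.32834624  0.41780278 -0.12068505]
```

View pics/g1.png

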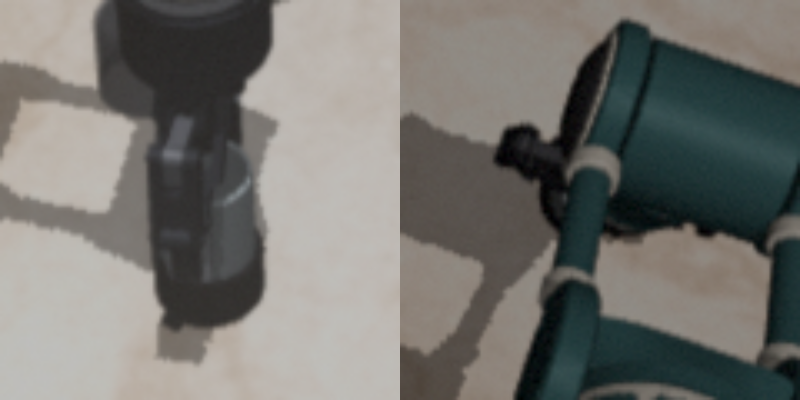

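The fingers straddle the steel part of the cup, and the near finger hides its left side. Closing.

```bash
python3 -m crank '[[[0,0,0,0,0,0,-1],[0,0,0,0,0,0,-1],[0,0,0,0,0,0,-1],[0,0,0,0,0,0,-1],[0,0,0,0,0,0,-1],[0,0,0,0,0,0,-1],[0,0,0,0,0,0,-1],[0,0,0,0,0,0,-1]]]' 60
python3 -m crank '[[[0,0,0,0,0,-1,-1],[0,0,0,0,0,-4,-1],[0,0,0,0,0,-8,-1],[0,0,0,0,0,-12,-1],[0,0,0,0,0,-14,-1],[0,0,0,0,0,-14,-1]]]'
```

```text
t: 4.3
position: [0.465, -0.1472, 0.0655]
tool_rot: [179.9, -0.0, 69.5]
contact_force: [-0.7, 1.1, 5.3]
finger_gap: 0.603
t: 4.9
position: [0.4666, -0.1479, 0.2086]
tool_rot: [179.5, 0.0, 69.5]
contact_force: [0.0, -0.6, -2.7]
finger_gap: 0.6
```

```bash
python3 -m crank '[[[0,0,1,4,-0.5,0,-1],[0,0,3,8,-1,0,-1],[0,0,5,13,-1.5,0,-1],[0,0,7.3,18,-2,0,-1],[0,0,7.3,23,-2.6,0,-1],[0,0,7.3,27,-3,0,-1],[0,0,7.3,28.7,-3.2,0,-1],[0,0,7.3,28.7,-3.2,0,-1],[0,0,7.3,28.7,-3.2,0,-1]]]'
cat > look.py <<'E'
import sys
from rig import arm
from h import *
n=sys.argv[1]
s=arm.sense();print(s['t'],s['position'],s['tool_rot'],s['contact_force'],s['torque'],s['finger_gap'])
b=arm.read_camera("side")["image"];a=arm.read_camera("top")["image"]
cv2.imwrite(f"pics/{n}_raw.png",b);cv2.imwrite(f"pics/{n}_rawt.png",a)
x,y=(int(v) for v in proj(S,[.537,.132,.12])[0])
b2=cv2.convertScaleAbs(cv2.resize(b[y-60:y+60,x-45:x+45],(450,600),interpolation=cv2.INTER_CUBIC),alpha=1.8)
u,v=(int(v) for v in proj(T,[.537,.132,.12])[0])
a2=cv2.convertScaleAbs(cv2.resize(a[v-35:v+35,u-35:u+35],(350,350),interpolation=cv2.INTER_CUBIC),alpha=1.8)
o=np.zeros((600,800,3),np.uint8);o[:,:450]=b2;o[:350,450:]=a2
cv2.imwrite(f"pics/{n}.png",o)
E
python3 look.py a1
```

```text
t: 5.8
position: [0.5333, 0.1326, 0.2026]
tool_rot: [-179.9, 0.2, 62.3]
contact_force: [-0.1, -0.0, -2.5]
finger_gap: 0.604
5.8 [0.5333035 0.1325668 0.202574 ] [-1.79877661e+02  1.61402635e-01  6.23050516e+01] [-0.14500623 -0.00395391 -2.46721567] [-0.02370906  0.0172762  -0.02044732] 0.6042109860494699
```

View pics/a1.png

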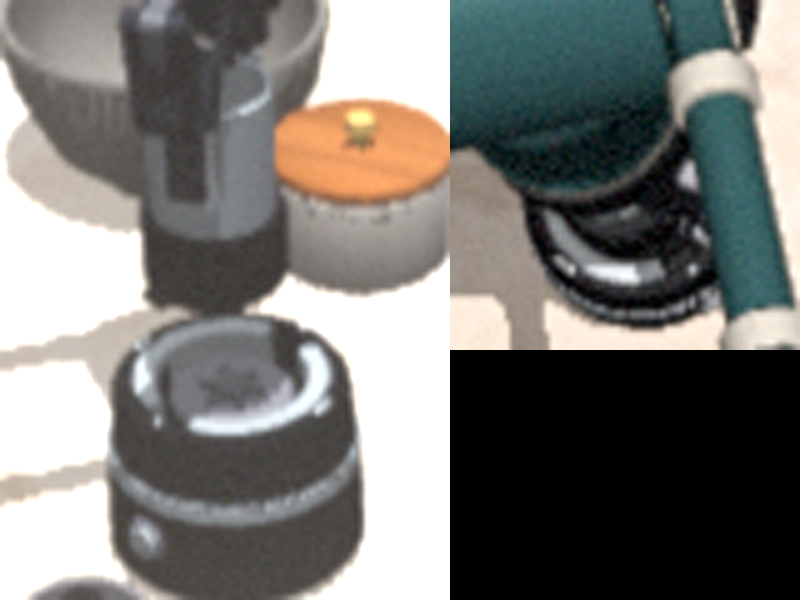

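```bash
cat > ov2.py <<'E'
import sys
from h import *
src,kx,ky,kz,ka,n=sys.argv[1],*map(float,sys.argv[2:6]),sys.argv[6]
R,G,Y=(0,0,255),(0,255,0),(0,255,255)
B=cv2.imread(src);bx,by,ba=.537,.132,37.3
L=[(circ(bx,by,.05,.086),R),(circ(bx,by,.0325,.086),G),(circ(bx,by,.0265,.078),Y),(circ(bx,by,.056,0),R)]
L+=[(circ(kx,ky,.026,.09+kz),R),(circ(kx,ky,.03,kz),G),(circ(kx,ky,.03,.034+kz),Y)]
for e in(0,180):
  for z in(.004,.010):
    P=np.array([[.029,-.006],[.038,-.006],[.038,.006],[.029,.006]]);a=np.radians(ka+e)
    r=np.array([[np.cos(a),-np.sin(a)],[np.sin(a),np.cos(a)]]);q=P@r.T+[kx,ky]
    L.append((np.c_[q,np.full(4,z+kz)],Y))
o=over(B,S,L,312,205,50,600);o0=over(B,S,[],312,205,50,600)
cv2.imwrite(f"pics/{n}.png",np.hstack([o[:,100:500],o0[:,100:500]]))
E
python3 -c "
from rig import arm
print(arm.sense()['position'])"
python3 ov2.py pics/a1_raw.png .5335 .1326 .137 37.3 b1
```

```text
[0.53364469 0.13177797 0.20324672]
```

View pics/b1.png

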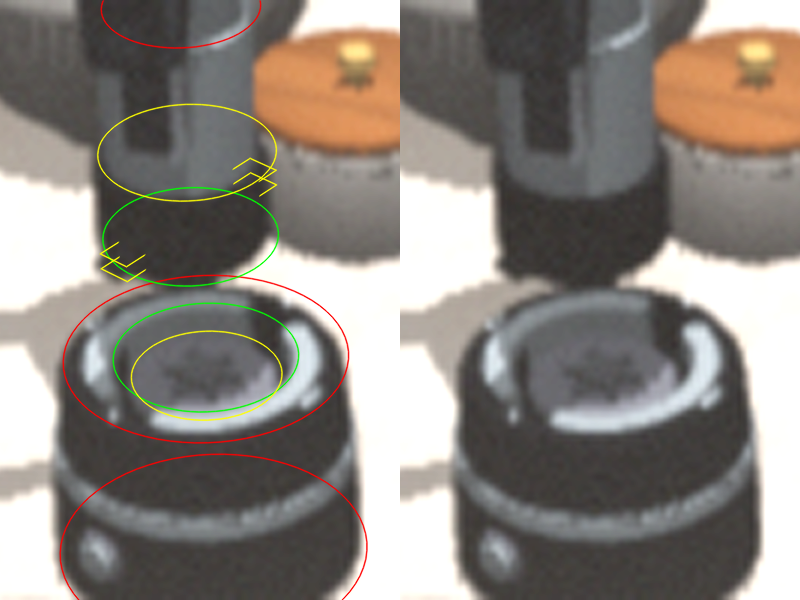

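```bash
python3 -m crank '[[[0,0,0,0.1,0.2,1.5,-1],[0,0,0,0.16,0.3,3,-1],[0,0,0,0.16,0.3,4.3,-1],[0,0,0,0.16,0.3,4.5,-1],[0,0,0,0.16,0.3,4.5,-1],[0,0,0,0.16,0.3,4.5,-1]]]'
python3 look.py a2;python3 -c "
from rig import arm
print(arm.sense()['position'])"
python3 ov2.py pics/a2_raw.png .537 .132 .093 37.3 b2
```

```text
t: 6.5
position: [0.5382, 0.1332, 0.1594]
tool_rot: [180.0, -0.0, 62.3]
contact_force: [-0.3, -0.1, -3.4]
finger_gap: 0.596
6.5 [0.5381641  0.13319784 0.15943648] [ 1.79983023e+02 -1.21585898e-02  6.22540661e+01] [-0.27118836 -0.0523966  -3.41027408] [ 0.00323564 -0.01002835  0.03386137] 0.5964063398755227
[0.53849731 0.13338387 0.16006647]
```

View pics/b2.png

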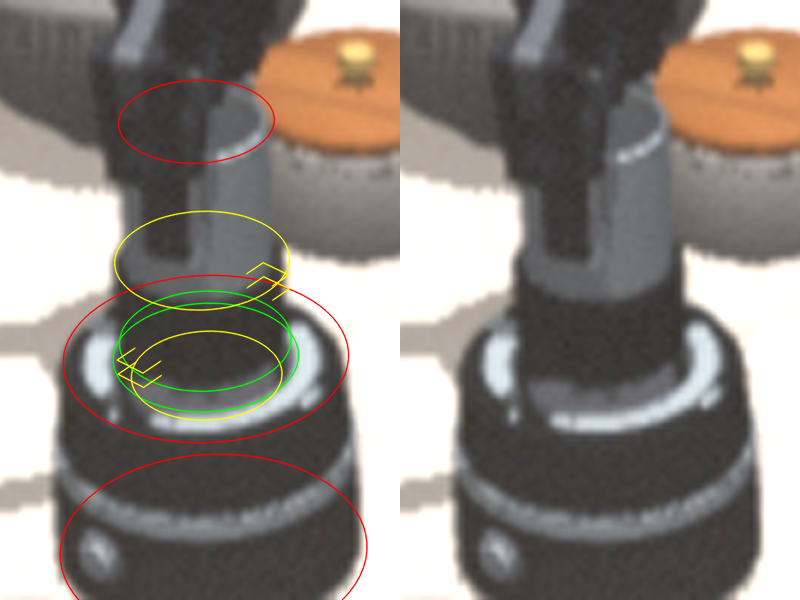

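```bash
python3 -m crank '[[[0,0,0,-0.13,-0.07,0.1,-1],[0,0,0,-0.13,-0.07,0.5,-1],[0,0,0,-0.13,-0.07,0.9,-1],[0,0,0,-0.13,-0.07,1.2,-1],[0,0,0,-0.13,-0.07,1.5,-1],[0,0,0,-0.13,-0.07,1.5,-1],[0,0,0,-0.13,-0.07,1.5,-1]]]'
python3 look.py a3;python3 -c "
from rig import arm
s=arm.sense();print(s['position'],s['contact_force'],s['torque'])"
python3 ov2.py pics/a3_raw.png .537 .132 .080 37.3 b3
```

```text
t: 7.3
position: [0.5366, 0.1324, 0.1442]
tool_rot: [-180.0, 0.0, 62.3]
contact_force: [-0.2, 1.0, -2.6]
finger_gap: 0.6
7.3 [0.53662121 0.13237893 0.14416248] [-1.79989050e+02  9.87410504e-03  6.22577766e+01] [-0.1831298   1.031725   -2.57225355] [ 0.00857052  0.00768281 -0.00847615] 0.6000600835057615
[0.53669653 0.13236225 0.14430721] [-0.25691074 -0.10305221 -1.9929777 ] [0.00734087 0.02918146 0.01796484]
```

View pics/b3.png

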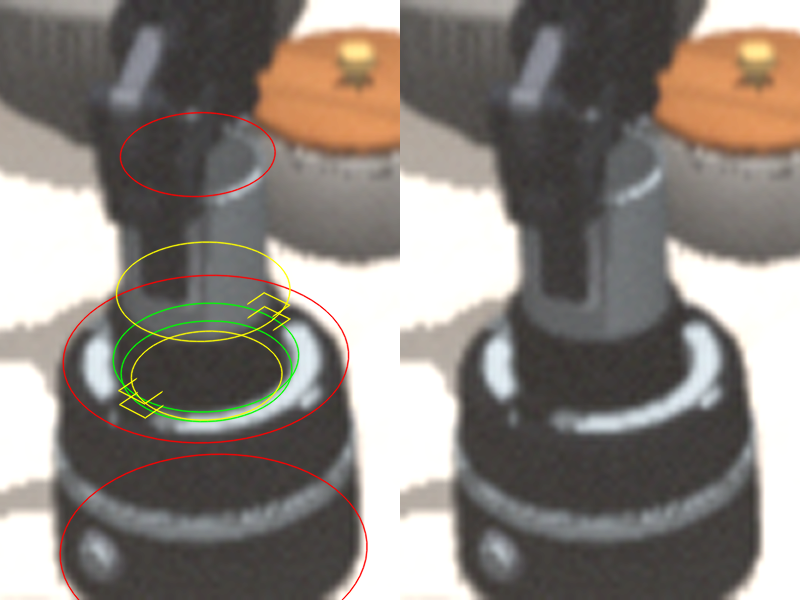

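```bash
python3 -m crank '[[[0,0,0,0,0,0.2,-1],[0,0,0,0,0,0.4,-1],[0,0,0,0,0,0.6,-1],[0,0,0,0,0,0.8,-1],[0,0,0,0,0,0.8,-1]]]' 90
python3 -c "
from rig import arm
s=arm.sense();print(s['position'],s['contact_force'],s['torque'],s['finger_gap'])"
```

```text
t: 7.9
position: [0.537, 0.1324, 0.1366]
tool_rot: [180.0, -0.0, 62.3]
contact_force: [-0.2, 0.7, 4.0]
finger_gap: 0.597
[0.53701083 0.13244265 0.13660812] [-0.22464151  0.71386691  4.03501387] [-0.22220431  0.33760976 -0.06969911] 0.596770724031729
```

```bash
python3 -m crank '[[[0,0,0,0,0,0.2,-1],[0,0,0,0,0,0.4,-1],[0,0,0,0,0,0.6,-1],[0,0,0,0,0,0.8,-1],[0,0,0,0,0,0.95,-1],[0,0,0,0,0,0.95,-1],[0,0,0,0,0,0.95,-1]]]' 90
python3 look.py a4
python3 ov2.py pics/a4_raw.png .537 .132 .062 37.3 b4
```

```text
t: 8.6
position: [0.5371, 0.1324, 0.1278]
tool_rot: [180.0, -0.0, 62.3]
contact_force: [-2.9, 0.3, 7.7]
finger_gap: 0.599
8.6 [0.53706942 0.132439   0.12780511] [ 1.79961939e+02 -2.28223698e-02  6.22631965e+01] [-2.85979637  0.34106533  7.72497958] [-0.32561184  0.61190988 -0.01683404] 0.5990477900177335
```

View pics/b4.png

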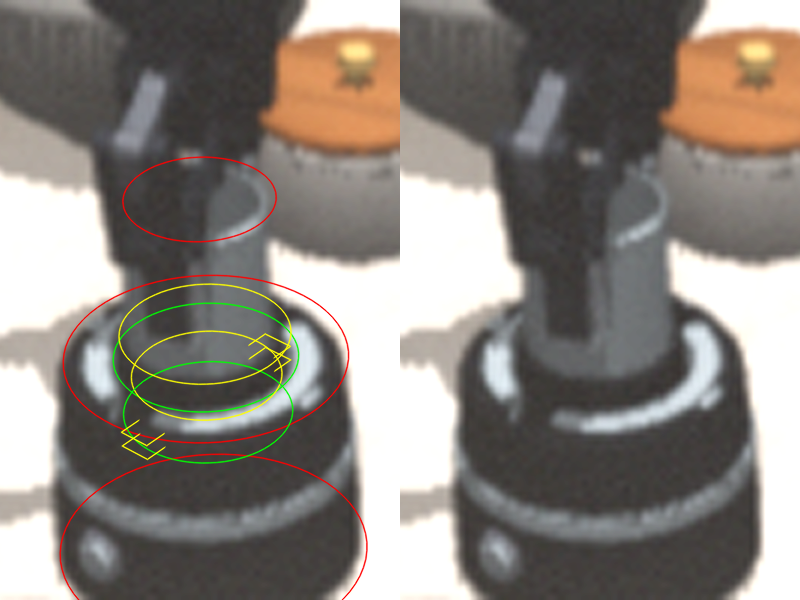

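```bash
python3 -m crank '[[[0,0,0,-0.02,-0.04,0.1,-1],[0,0,4,-0.02,-0.04,0.1,-1],[0,0,9,-0.02,-0.04,0.1,-1],[0,0,14,-0.02,-0.04,0.1,-1],[0,0,20,-0.02,-0.04,0.1,-1],[0,0,26,-0.02,-0.04,0.1,-1],[0,0,32,-0.02,-0.04,0.1,-1],[0,0,38,-0.02,-0.04,0.1,-1],[0,0,40,-0.02,-0.04,0.1,-1],[0,0,40,-0.02,-0.04,0.1,-1]]]' 90
python3 look.py a5
```

```text
t: 9.7
position: [0.5378, 0.1316, 0.1274]
tool_rot: [179.9, -0.1, 22.3]
contact_force: [-0.2, -3.6, 9.2]
finger_gap: 0.593
9.7 [0.53778403 0.13158554 0.12739735] [ 1.79854903e+02 -1.46584762e-01  2.22503391e+01] [-0.21929718 -3.56695446  9.15243727] [-0.76173191  0.33155923  0.09451642] 0.5933723426570525
```

View pics/a5.png

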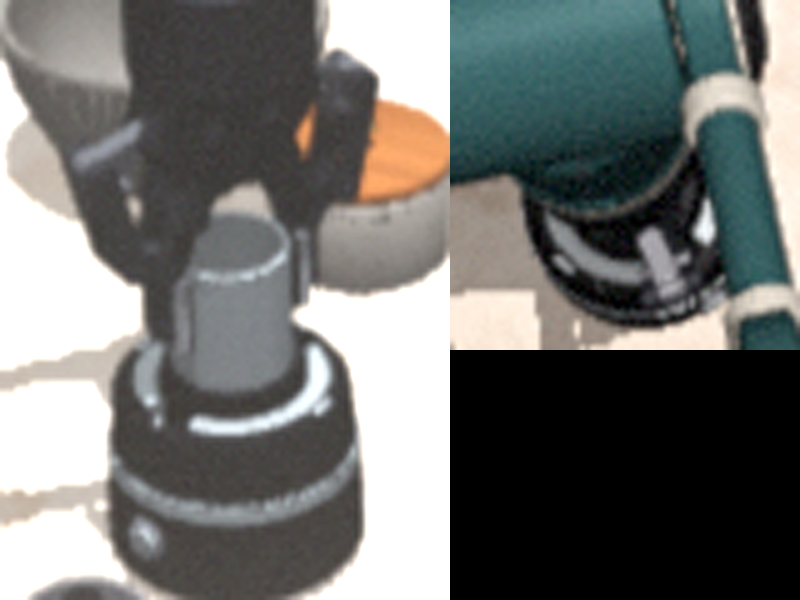

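```bash
python3 -m crank '[[[0,0,6,0,0.03,0,-1],[0,0,12,0,0.03,0,-1],[0,0,18,0,0.03,0,-1],[0,0,24,0,0.03,0,-1],[0,0,30,0,0.03,0,-1],[0,0,35,0,0.03,0,-1],[0,0,39,0,0.03,0,-1],[0,0,40,0,0.03,0,-1],[0,0,40,0,0.03,0,-1]]]' 90
python3 -c "
from rig import arm
s=arm.sense();print(s['position'],s['tool_rot'],s['contact_force'],s['torque'],s['finger_gap'],s['q'])"
```

```text
t: 10.7
position: [0.537, 0.1316, 0.127]
tool_rot: [180.0, -0.1, -17.7]
contact_force: [-1.7, -3.4, 8.2]
finger_gap: 0.592
[0.53696059 0.13158029 0.12697968] [ 1.79973386e+02 -8.23788393e-02 -1.77433252e+01] [-1.71585619 -3.41448076  8.22387913] [-0.44534439  0.6614623   0.08556976] 0.591691346194495 [ 1.12251928e+01  8.12715146e+00  1.13843097e+02 -7.45273370e-02
  5.79705909e+01  2.90080305e+01]
```

```bash
python3 -m crank '[[[0,0,1.5,0,0,0,-1],[0,0,3,0,0,0,-1],[0,0,3,0,0,0,-1],[0,0,3,0,0,0,-1]]]' 90
python3 -c "
from rig import arm
s=arm.sense();print(s['torque'])"
python3 -m crank '[[[0,0,1.5,0,0,0,-1],[0,0,3,0,0,0,-1],[0,0,3,0,0,0,-1],[0,0,3,0,0,0,-1]]]' 90
python3 -c "
from rig import arm
s=arm.sense();print(s['torque'])"
```

```text
t: 11.1
position: [0.5369, 0.1316, 0.127]
tool_rot: [180.0, -0.1, -20.7]
contact_force: [-1.8, -3.6, 8.1]
finger_gap: 0.597
[-0.41343424  0.71387324 -0.01261512]
t: 11.5
position: [0.5366, 0.1316, 0.1269]
tool_rot: [180.0, -0.0, -23.7]
contact_force: [-2.3, -2.7, 8.7]
finger_gap: 0.596
[-0.4134781   0.7759276   0.14180725]
```

```bash
python3 -m crank '[[[0,0,1,0,0,0,-1],[0,0,2,0,0,0,-1],[0,0,2,0,0,0,-1],[0,0,2,0,0,0,-1]]]' 90
python3 look.py a6
```

```text
t: 11.9
position: [0.5363, 0.1315, 0.1269]
tool_rot: [179.9, -0.0, -25.5]
contact_force: [-4.8, -4.0, 9.7]
finger_gap: 0.593
11.9 [0.53631183 0.13145764 0.12691584] [ 1.79891084e+02 -4.80746730e-02 -2.54995950e+01] [-4.78636827 -3.97563689  9.66778796] [-0.35900893  1.03796541  1.38618702] 0.5930794511515733
```

View pics/a6.png

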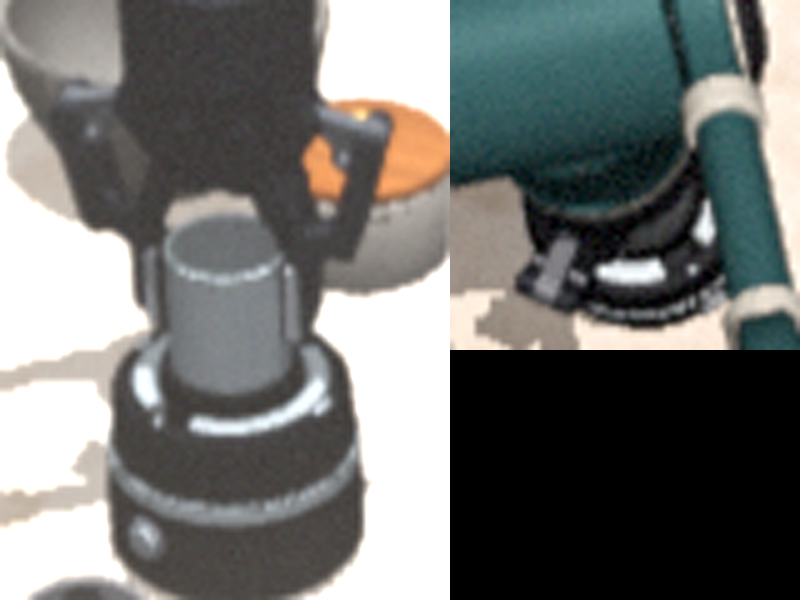

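Torque jumped to 1.4 N m, so the cup has met the end stop after about 87°. I back off slightly, let it rise into the pockets, then release.

```bash
python3 -m crank '[[[0,0,-2,0,0,0,-1],[0,0,-3.5,0,0,0,-1],[0,0,-3.5,0,0,-0.2,-1],[0,0,-3.5,0,0,-0.4,-1],[0,0,-3.5,0,0,-0.6,-1],[0,0,-3.5,0,0,-0.6,-1],[0,0,-3.5,0,0,-0.6,-1]]]' 90
python3 -c "
from rig import arm
s=arm.sense();print(s['torque'])"
```

```text
t: 12.7
position: [0.537, 0.1319, 0.1328]
tool_rot: [-180.0, -0.1, -22.2]
contact_force: [-2.0, -1.7, 6.7]
finger_gap: 0.591
[-0.2512932   0.45510934  0.12262728]
```

```bash
python3 -m crank '[[[0,0,0,0,0,0,0.3],[0,0,0,0,0,0,0.6],[0,0,0,0,0,0,1],[0,0,0,0,0,0,1],[0,0,0,0,0,0,1],[0,0,0,0,0,0,1],[0,0,0,0,0,0,1],[0,0,0,0,0,0,1]]]'
python3 look.py a7
```

```text
t: 13.5
position: [0.5363, 0.1321, 0.1318]
tool_rot: [180.0, -0.0, -22.2]
contact_force: [0.2, -0.1, -0.3]
finger_gap: 1.001
13.5 [0.53634407 0.13210038 0.13177155] [ 1.79999939e+02 -1.63356216e-03 -2.22417093e+01] [ 0.20420405 -0.0648264  -0.33916976] [-0.01006517  0.0110055  -0.01881434] 1.0013429698856915
```

View pics/a7.png

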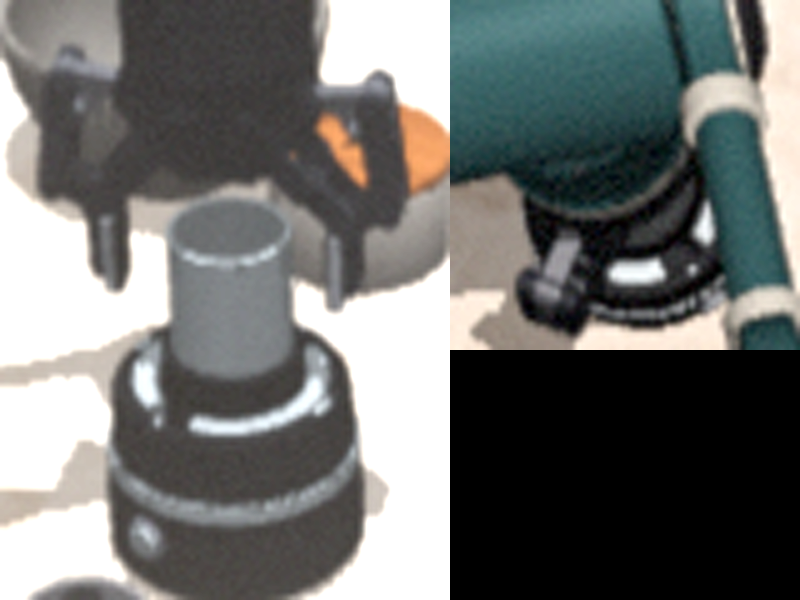

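The cup stands free and upright in the base. I lift straight up and sideways out of view, then check its height and angle.

```bash
python3 -m crank '[[[0,0,0,0,0,-2,1],[0,0,0,0,0,-5,1],[0,0,0,0,0,-9,1],[0,0,0,0,0,-13,1],[0,0,0,4,6,-13,1],[0,0,0,7,12,-13,1],[0,0,0,7,17,-13,1],[0,0,0,7,22,-13,1],[0,0,0,7,25,-13,1],[0,0,0,7,25,-13,1]]]'
python3 look.py a8
cat > ov3.py <<'E'
from h import *
import sys
ka,kz=float(sys.argv[1]),float(sys.argv[2]);Y=(0,255,255);R=(0,0,255)
out=[]
for c,f,p,bx,by in((T,"pics/a8_rawt.png",(284,250),.537,.132),(S,"pics/a8_raw.png",(312,218),.5355,.1325)):
    L=[(circ(bx,by,.026,.09+kz),R),(circ(bx,by,.03,.034+kz),Y)]
    for e in(0,180):
        L.append((np.array([pol(bx,by,.030,ka+e,.034+kz),pol(bx,by,.034,ka+e,.034+kz)]),R))
    out+=[over(cv2.imread(f),c,L,*p,40,400)]
cv2.imwrite("pics/f1.png",np.hstack(out))
E
python3 ov3.py -46 .069
```

```text
t: 14.6
position: [0.5049, -0.1295, 0.2618]
tool_rot: [179.9, -0.0, -22.4]
contact_force: [0.5, 0.7, -1.0]
finger_gap: 1.001
14.6 [ 0.50490306 -0.12954913  0.26183442] [ 1.79900857e+02 -9.87827351e-03 -2.24449005e+01] [ 0.47571602  0.72070638 -1.01018517] [ 0.00573384 -0.04344328 -0.00206903] 1.0011384543322572
```

View pics/f1.png

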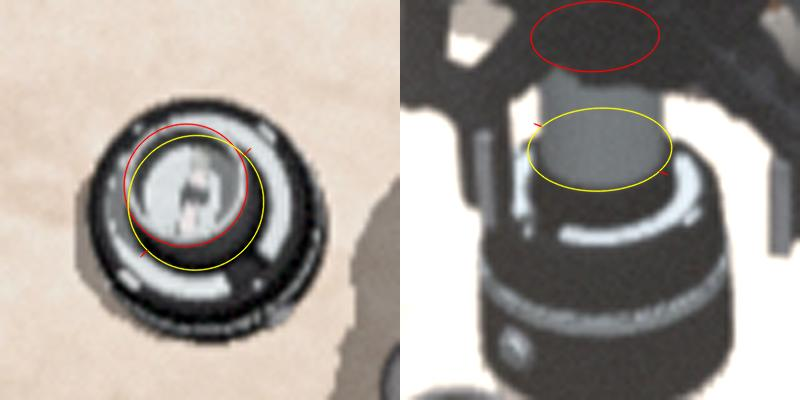

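View pics/a8.png

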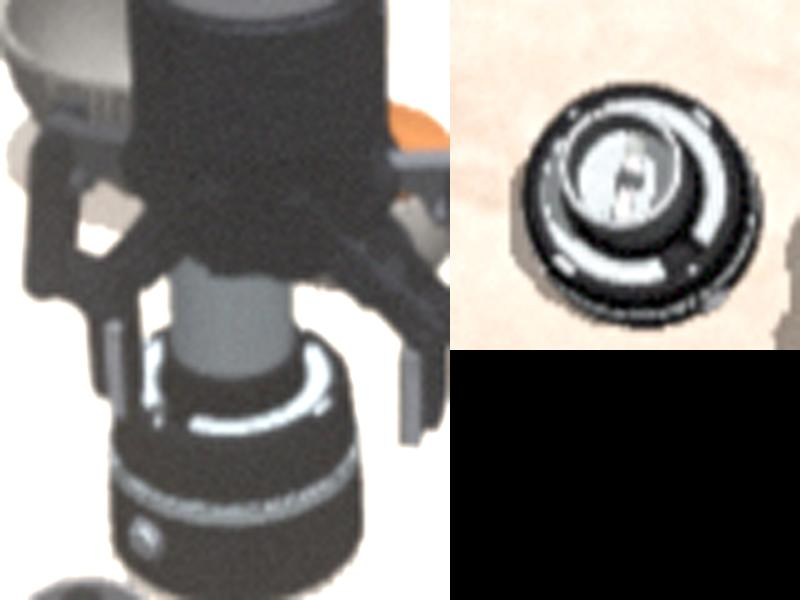

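```bash
python3 -m crank '[[[0,0,0,-4,4,0,1],[0,0,0,-6,8,0,1],[0,0,0,-8,12,0,1],[0,0,0,-9,17,0,1],[0,0,0,-9,17,0,1],[0,0,0,-9,17,0,1]]]'
python3 look.py a8; python3 ov3.py -46 .069
python3 - <<'E'
import cv2,numpy as np
a=cv2.imread("pics/a8_raw.png");cv2.imwrite("pics/f2.png",a)
E
```

```text
t: 15.3
position: [0.3588, -0.2493, 0.262]
tool_rot: [-180.0, -0.0, -22.4]
contact_force: [1.4, 0.2, -0.6]
finger_gap: 1.002
15.3 [ 0.35880835 -0.24926827  0.26197108] [-1.79957101e+02 -4.14554921e-02 -2.23976959e+01] [ 1.36693769  0.24857319 -0.56950841] [0.02485548 0.00291458 0.00899497] 1.0023421079583463
```

View pics/f1.png

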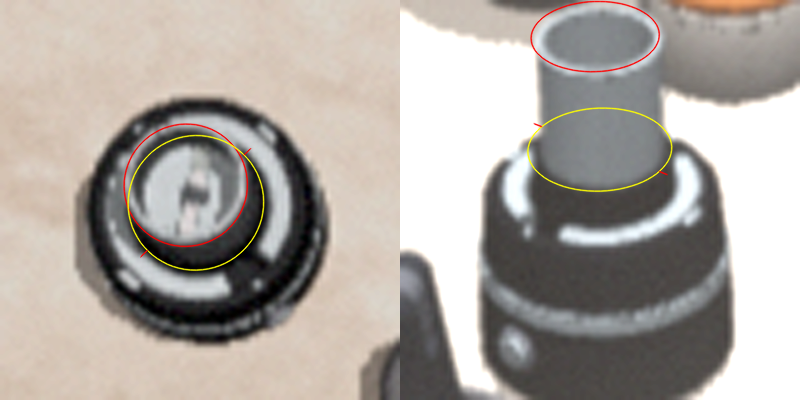

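View pics/f2.png

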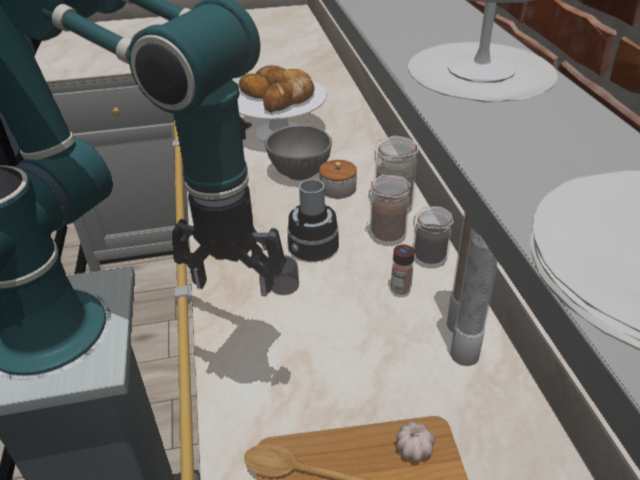

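The side view shows the cup upright in the base with its rim at (312,185). Rim and collar match the model for an underside at 69 mm, the steel dots and gaps are free of lugs, and the cap and jars stand where they were.

```bash
python3 -c "
from rig import arm
print(arm.hand_in())"
```

```text
the job is handed in; nothing more can be done
None
```

The grinding cup is back in the motor base and, by every check I had, locked. I handed the job in at about 15 s.

- **How it went:** I gripped the cup round its steel part and lowered it with the lugs in the entry gaps. I pushed it down about 16 mm and turned it clockwise about 87°, until the torque jumped to 1.4 N m at the end stop. Then I backed off about 3°, let the cup rise about 6 mm under the spring, opened the gripper and moved clear.
- **Last checks:** The cup stands upright, and its rim and collar match an underside at 69 mm to within about 1–1.5 mm. That is well below where an unlocked cup would sit (78 mm). The one entry gap in clear view looks empty. The clear cap, jars and salt cellar look unmoved, and the highest contact force I read was about 11 N.
- **What was less certain:** The two cameras disagreed with each other by 1–2 mm, so I used the mean of the two. I did not see the lugs in their pockets directly, because the ring hides them. The lock is inferred from the end-stop torque, the spring force on release and the final height.

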